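# Free a bayonet lid and take the acid bottle out of its safety can

### The job

Take the amber acid bottle out of its metal safety can and stand it upright in the white spill tray, putting it down gently. The can's blue lid has a bayonet lock and nobody can see whether it is locked: try it with a light lift, and if it holds, turn it a little and try again until it comes free, without ever wrenching it; then set the lid down the right way up on the bare bench. Leave everything else where it stands.

Things in the scene. Friction and masses are not known exactly. Their poses are not given: they have to be found in the camera images.
- lid_grip (a point): Centre of the black bar grip on the can's round blue lid: bar 76 mm long along this point's x, 16 mm wide, 24 mm high, upright sides; its foot is 12 mm below the point. z: the lid's axis, up. Lid loose, 137 mm across, 0.3 kg; flat underside (a plug) 37.5 mm below the point. So the point is 181.5 mm above the bench with the lid home on the can, 37.5 mm with the lid upright on the bench.
- can: Round bare-metal safety can, yellow band, 125 mm across, rim 158 mm high, in a dark holder (base 150 x 150 mm) screwed to the bench: cannot move. Origin under its centre, z up. Inside 118 mm wide; the lips of the lock narrow the mouth to 100 mm. Inner floor 20 mm above the bench. The bench between can and robot is free for the lid.
- can_mouth (a point): Centre of the can's mouth, at rim height; moves with the can. Lock: 4 hidden lugs on the lid's plug catch under 4 lips in the neck. The lid turns either way, no stop. Locked, it gives 3 mm upward, then stops hard; in a window about 18 degrees wide, once in each 90 degrees of turning, it lifts free (clear after 15 mm). Where the window lies varies and shows nowhere; past it the lid locks again.
- bottle_mid (a point): Centre, half-way up, of the amber bottle with black cap standing in the can under the lid, within 8 mm of the can's axis: 58 mm across, 118 mm tall, 0.3 kg; z is its axis, up. The cap is fixed on, 36 mm across, from 43 to 59 mm above this point, a sloping shoulder below it. In the can the cap's top is 138 mm above the bench, 20 mm under the rim, with 27 mm or more of room round the cap.
- spill_tray: White open tray fixed on the bench, 170 mm along its x by 210 mm along its y, rim 34 mm above the bench, walls 5 mm, on four 8 mm feet; origin on the bench under its centre. Its inner floor is 13 mm above the bench, so the bottle's centre is 72 mm above the bench when it stands there.
- filter_flask: Conical glass filter flask with a funnel on top, 129 x 143 mm, about 300 mm high in all; fixed; origin under its centre. In the way on the left.
- beaker_a: Clear plastic beaker, 75 mm across, 100 mm tall, empty; origin under its centre. Bystander.
- beaker_b: Clear plastic beaker like the other one, 75 mm across, 100 mm tall; origin under its centre. Bystander.
- wash_bottle: White wash bottle with a bent spout, 67 mm body, 183 mm tall; origin under its centre. Bystander.
- strip_box: White box of indicator strips with a rainbow of colours, 38 x 82 x 20 mm; origin under its centre. Bystander.
- marker: White marker pen with a blue cap, lying, 128 mm long, 16 mm thick. Bystander.
- stopper: Pale rubber stopper, 35 mm across, 28 mm tall. Bystander.

How it is judged:
On the way, in this order (a step that is already met when the one before it is completed fails the run):
1. the lid is lifted clear off the can (z of lid_grip in the frame of can above 0.205 m and angle between lid_grip's own z axis and vertical below 0.3 rad), for 0.1 s.
2. the lid stands the right way up on the bench (height (world z) of lid_grip between 0.033 and 0.041 m and angle between lid_grip's own z axis and vertical below 0.1 rad), for 0.2 s.
3. the bottle is lifted clear out of the can (z of bottle_mid in the frame of can above 0.215 m), for 0.1 s.
At the end, for the whole second after the job is handed in: The bottle stands upright (within 6 degrees) on the spill tray's floor, inside its walls, and the lid lies the right way up (within 6 degrees) with its underside on the bare bench, to 4 mm (all of step 2 and x of bottle_mid in the frame of spill_tray between -0.058 and 0.058 m and y of bottle_mid in the frame of spill_tray between -0.078 and 0.078 m and z of bottle_mid in the frame of spill_tray between 0.067 and 0.077 m and angle between bottle_mid's own z axis and vertical below 0.1 rad); the robot touches nothing.
It fails at once if the lid is wrenched: more than 70 N between lid and can (contact force between can_lid and can above 70 N).
It fails at once if the bottle is tipped by more than 35 degrees (angle between bottle_mid's own z axis and vertical above 0.6 rad).
It fails at once if the bottle is dropped or slammed: more than 100 N between bottle and tray (contact force between acid_bottle and spill_tray above 100 N).
It fails at once if something else on the bench is pushed more than 30 mm (distance of any of beaker_a, beaker_b, wash_bottle, strip_box, marker, stopper from where it was at the start of the episode above 0.03 m).
It also fails if it takes over 70 s, if anything falls off the work surface, if the arm or the gripper's body presses on something with over 40 N, if the wrist force passes 120 N, or if a joint passes its speed limit or range.

### The arm

A 7-joint arm with a two-finger parallel gripper is mounted at the origin on a cart in front of the work surface, level with it; the furniture and walls round the work are solid. World frame = base frame: x ahead of the robot, y to its left, z up, the work surface at z = 0. Lengths are in m, angles in rad, forces in N, time in s.
With the tool pointing down it reaches from about 0.4 to 0.85 m from the base axis. Payload 10.4 kg.
Tool frame: the origin (TCP) lies at the very end of the fingers, on their centre line; the grasp point (between the pads) lies 19 mm behind it (r.pinch_z is the distance from the TCP to the grasp point, in m); z points along the fingers, y is the line along which they close (so a half turn about z gives the same grasp; the last joint's range is limited). The gripper opens to 87 mm and grips with 3 to 60 N. Pads are 19 mm wide; open, the fingers measure 117 mm over their backs; the gripper's body (75 mm by 190 mm) begins 51 mm behind the grasp point.
Start: joints at [1.271, 0.332, -0.065, 1.46, 0.022, 1.35, -0.088], TCP at [0.171, -0.601, 0.223] pointing down, gripper open.
Joint ranges: [-2.6, 2.6], [-0.5, 2.12], [-1.47, 1.34], [0.16, 2.42], [-1.27, 4.41], [0.06, 2.06], [-2.6, 2.6]. Speed limits (rad/s): [2.22, 2.22, 2.79, 2.79, 3.14, 3.14, 3.14].

### API

Orientations are given as a unit quaternion [x, y, z, w].
In Python, from bench import sensors, vision, r gives the robot as it stands.
- The arm moves only by the shell command python3 -m crank 'ROWS' [OPENING] [FORCE]. ROWS is JSON, a list of rows, each a list of 2 entries, a list of its own where there are three numbers: the shift along the tool's x, y, z normalised to -1 to 1, where 1 is 3 cm, then the turn about the tool's z normalised to -1 to 1, where 1 is 8 degrees. A call has 1 to 12 rows; each row shifts and turns the commanded pose from where the row before left it, along the tool's axes as they then stand; what a row does not reach is not made up. A row lasts 1/8 s, in which the tool goes at most 62.5 mm and 10.7 degrees, less where a joint would pass 70% of its speed; a pose out of reach is approached as far as the arm can. A call with a number of a shift or a turn outside -1 to 1 is refused whole. A call with a gripper value outside its range is refused whole. OPENING is the opening, from 0 (shut) to 1 (fully open), set as the call begins (- or left out, the last holds). The fingers move at their own pace and stop on an object; FORCE is the grip in N (left out, the last holds). Time passes only in rows, so rows that do not move let the fingers close. It gives the time, the measured TCP pose, the force, the opening and the grip force at its end, in the units of the state.
- sensors.read_state(): the state, without advancing time (a new reading comes with each control period).
- vision.camera(name): name is "scene" or "top" or "wrist"; returns the picture (420x560x3 uint8, red, green, blue); there is no depth.
- vision.camera_model(name): a dict with "vertical_fov" (degrees; the focal length in pixels is half the picture's height over the tangent of half this angle, whatever the lens; pixels are square), "cx", "cy" (the principal point, pixels), "dist" ([k1, k2, p1, p2, k3] as OpenCV has them; the pictures are not rectified), "camera_from_world" (4x4, takes a point from world to camera coordinates); the wrist camera has in their place "hand_eye" (4x4, takes a point from camera to tool coordinates, whose origin is the TCP and whose axes are the flange's). Camera axes: x right, y down, z forward; pixel columns grow to the right and rows downward; lengths in m; the calibration is good to about 2 mm. A picture is of the moment at which its call begins: read the wrist's pose just before it. camera_model takes no time and is no camera call.
- r.close_job(): hands the job in; it is judged then, once.
The state is a dict: "time": time; "joint_positions": joint angles; "joint_vel": joint speeds; "joint_torque": joint torques, N m; "ee_pos": TCP position; "eef_rot": TCP orientation; "ft_force": force on the tool from outside, world axes, zero at the start; "torque": the same for the moment, N m; "width": finger opening in m; "grip_force": force on a finger pad.
Only numpy, scipy, OpenCV 4.12 (cv2) and the standard library are available. Lean on these libraries where they do the work, as an engineer would, in place of code of your own. Each camera call takes 0.05 s, during which the arm holds its last target. There are 200 camera calls.

## Working session

There is one attempt and no reset: what is moved stays moved. The work goes in short steps, Python scripts to look and compute and a shell command to move; the robot and the scene stay as the last step left them, time stands still between calls to the robot, and variables do not carry over. Pictures are saved under pics/ and viewed, at most 10 in all, crops included, and the job is handed in when it is done.

```bash
mkdir -p pics; ls; python3 - <<'E'
from bench import sensors, vision, r
import cv2,json
s=sensors.read_state(); print({k:s[k] for k in('time','ee_pos','eef_rot','ft_force','width')})
a=vision.camera('scene');b=vision.camera('top')
cv2.imwrite('pics/scene.png',a[:,:,::-1]);cv2.imwrite('pics/top.png',b[:,:,::-1])
for n in('scene','top','wrist'):print(vision.camera_model(n))
E
```

```text
pics
{'time': 0.0, 'ee_pos': array([ 0.17069872, -0.60084851,  0.22176004]), 'eef_rot': array([ 9.90434198e-01,  1.37984053e-01, -1.31475158e-04, -6.95032595e-04]), 'ft_force': array([ 0.79868679, -0.00363801,  0.21489734]), 'width': 0.08698550956481631}
{'vertical_fov': 43.349857964937534, 'cx': 275.24774902677905, 'cy': 207.11205343799304, 'dist': array([0.00277092, 0.        , 0.        , 0.        , 0.        ]), 'camera_from_world': array([[-0.77156781, -0.63590531,  0.01753692,  0.42008759],
       [-0.33516434,  0.38292758, -0.86083177,  0.29992793],
       [ 0.54069213, -0.67006783, -0.50858738,  1.18844451],
       [ 0.        ,  0.        ,  0.        ,  1.        ]])}
{'vertical_fov': 48.09023322635162, 'cx': 273.5603505730159, 'cy': 210.53746933573106, 'dist': array([-0.08133187,  0.        ,  0.        ,  0.        ,  0.        ]), 'camera_from_world': array([[ 2.62122340e-02, -9.99652918e-01,  2.63847027e-03,
        -9.06720603e-03],
       [-9.91805437e-01, -2.63364214e-02, -1.25013475e-01,
         5.95092724e-01],
       [ 1.25039573e-01,  6.60033315e-04, -9.92151536e-01,
         1.57727573e+00],
       [ 0.00000000e+00,  0.00000000e+00,  0.00000000e+00,
         1.00000000e+00]])}
{'vertical_fov': 68.98397657755086, 'cx': 274.90005135756553, 'cy': 213.73426999235838, 'dist': array([0.02340298, 0.        , 0.        , 0.        , 0.        ]), 'hand_eye': array([[ 1.47111162e-03, -9.56453891e-01, -2.91879754e-01,
         8.01260719e-02],
       [ 9.99998800e-01,  1.54887904e-03, -3.53622480e-05,
         8.68740790e-04],
       [ 4.85908793e-04, -2.91879352e-01,  9.56455021e-01,
        -1.62320511e-01],
       [ 0.00000000e+00,  0.00000000e+00,  0.00000000e+00,
         1.00000000e+00]])}
```

View pics/top.png

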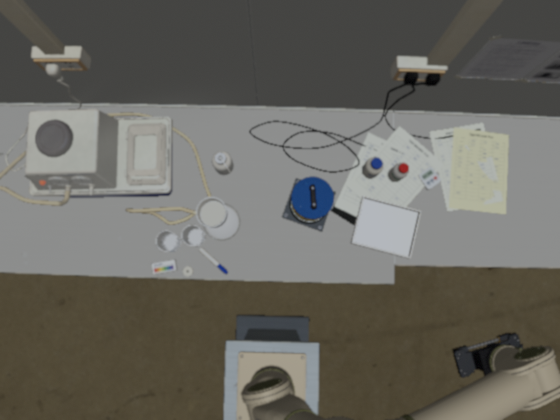

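View pics/scene.png

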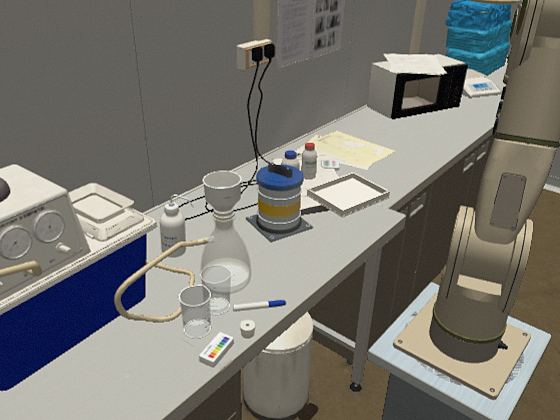

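The top view shows the blue lid near (313,200) with its bar running roughly along the columns, the tray at (386,227), the flask at (217,218), and free bench below the can near (310,255). The scene view shows the lid at (280,177).

```bash
cat > h.py <<'E'
import numpy as np,cv2
from bench import sensors,vision,r
from scipy.spatial.transform import Rotation as R
def ray(name,uv,pose=None):
    m=vision.camera_model(name); f=210/np.tan(np.radians(m['vertical_fov']/2))
    K=np.array([[f,0,m['cx']],[0,f,m['cy']],[0,0,1]])
    p=cv2.undistortPoints(np.array(uv,float).reshape(-1,1,2),K,m['dist']).reshape(-1,2)
    d=np.c_[p,np.ones(len(p))]
    if name=='wrist':
        T=np.eye(4);T[:3,:3]=R.from_quat(pose[1]).as_matrix();T[:3,3]=pose[0];T=T@m['hand_eye']
    else: T=np.linalg.inv(m['camera_from_world'])
    return T[:3,3],d@T[:3,:3].T
def plane(name,uv,z,pose=None):
    o,d=ray(name,uv,pose); return o+d*((z-o[2])/d[:,2])[:,None]
def big(mask,box=None):
    m=mask.astype(np.uint8)
    if box: 
        k=np.zeros_like(m);x0,y0,x1,y1=box;k[y0:y1,x0:x1]=1;m=m*k
    c,_=cv2.findContours(m,cv2.RETR_EXTERNAL,cv2.CHAIN_APPROX_NONE)
    return max(c,key=cv2.contourArea)
E
python3 - <<'E'
from h import *
b=cv2.imread('pics/top.png');hsv=cv2.cvtColor(b,cv2.COLOR_BGR2HSV)
H,S,V=cv2.split(hsv)
c=big((H>100)&(H<130)&(S>150)&(V>50),(280,165,345,235))
print('lid area',cv2.contourArea(c),cv2.boundingRect(c))
# lid top plate is 12mm below point: z .1695
P=plane('top',cv2.convexHull(c).reshape(-1,2),.1695)
print('lid c',cv2.minEnclosingCircle(P[:,:2].astype(np.float32)), cv2.fitEllipse(P[:,:2].astype(np.float32)))
fill=np.zeros(V.shape,np.uint8);cv2.drawContours(fill,[cv2.convexHull(c)],-1,1,-1);fill=cv2.erode(fill,np.ones((5,5)))
g=big((V<50)&(S<200)&(fill>0));
G=plane('top',g.reshape(-1,2),.1935)
print('bar',cv2.minAreaRect(G[:,:2].astype(np.float32)),cv2.boundingRect(g))
t=big((V>150)&(S<50),(345,190,425,265))
T=plane('top',t.reshape(-1,2),.034)
print('tray',cv2.minAreaRect(T[:,:2].astype(np.float32)))
print('px',plane('top',[[217,235],[310,285],[210,258],[226,271],[300,282],[390,283]],0))
e=sensors.read_state();print(R.from_quat(e['eef_rot']).as_matrix())
s=cv2.imread('pics/scene.png');cv2.imwrite('pics/c.png',np.hstack([cv2.resize(b[150:290,160:430],None,fx=1.9,fy=3*1.9/3),cv2.resize(s[150:240,240:320],None,fx=3,fy=2.955)[:266]]))
E
```

```text
lid area 1254.5 (291, 178, 42, 41)
lid c ((0.6224321722984314, -0.1137184351682663), 0.06652220338582993) ((0.6227781772613525, -0.1137130856513977), (0.12929804623126984, 0.13033205270767212), 160.06768798828125)
bar ((0.6278451085090637, -0.11343421041965485), (0.044431623071432114, 0.012122120708227158), 6.5663580894470215) (310, 188, 5, 15)
tray ((0.5636654496192932, -0.3730814456939697), (0.23360607028007507, 0.2667723298072815), 0.39735665917396545)
px [[ 0.50853678  0.20180713  0.        ]
 [ 0.34424604 -0.12584642  0.        ]
 [ 0.42788078  0.22298213  0.        ]
 [ 0.38461461  0.16568265  0.        ]
 [ 0.35367666 -0.09110712  0.        ]
 [ 0.3572284  -0.40386181  0.        ]]
[[ 9.61930085e-01  2.73295353e-01 -4.02402825e-04]
 [ 2.73295640e-01 -9.61929396e-01  1.15342795e-03]
 [-7.18566067e-05 -1.21949198e-03 -9.99999254e-01]]
```

```bash
python3 -m crank '[[[0.3,-0.2,-0.7],0],[[0.95,-0.57,-0.7],0],[[0.95,-0.57,-0.7],0],[[0.95,-0.57,-0.5],0],[[0.95,-0.57,0],0],[[0.95,-0.57,0],0],[[0.95,-0.57,0],0],[[0.95,-0.57,0],0],[[0.95,-0.57,0],0],[[0.95,-0.57,0],0],[[0.95,-0.57,0],0],[[0.95,-0.57,0],0]]' 1
python3 -m crank '[[[0.95,-0.57,0],0],[[0.95,-0.57,0],0],[[0.95,-0.57,0],0],[[0.95,-0.57,0],0],[[0.95,-0.57,0],0],[[0.95,-0.57,0],0],[[0.95,-0.57,0],0],[[0.65,-0.4,0],0],[[0,0,0],0.6],[[0,0,0],0.6],[[0,0,0],0],[[0,0,0],0]]'
python3 - <<'E'
from h import *
s=sensors.read_state();p=(s['ee_pos'],s['eef_rot']);w=vision.camera('wrist')
cv2.imwrite('pics/w1.png',w[:,:,::-1]);np.save('w1.npy',np.r_[p[0],p[1]])
print(s['time'],p,s['joint_positions'].round(2) if hasattr(s['joint_positions'],'round') else s['joint_positions'],s['ft_force'])
q=plane('top',[[365,198],[419,209],[409,254],[353,240]],.034);print(q,q.mean(0))
E
```

```text
time: 1.6
ee_pos: [0.429, -0.3248, 0.3022]
eef_rot: [0.99, 0.138, 0.0, 0.001]
ft_force: [0.4, -0.6, -0.7]
width: 0.0871
grip_force: 0.0
time: 3.1
ee_pos: [0.6027, -0.1395, 0.3013]
eef_rot: [0.998, 0.056, 0.0, 0.0]
ft_force: [-0.2, -0.1, 0.6]
width: 0.0872
grip_force: 0.0
3.1 (array([ 0.60265877, -0.13952394,  0.30134674]), array([9.98453236e-01, 5.55966644e-02, 3.35166399e-04, 1.86884563e-04])) [ 0.5   0.33 -0.46  1.33  0.14  1.52 -1.4 ] [-0.24176319 -0.05399786  0.60740888]
[[ 0.64768357 -0.30867026  0.034     ]
 [ 0.61431603 -0.49762689  0.034     ]
 [ 0.45782532 -0.46119092  0.034     ]
 [ 0.50120004 -0.2677196   0.034     ]] [ 0.55525624 -0.38380192  0.034     ]
```

View pics/w1.png

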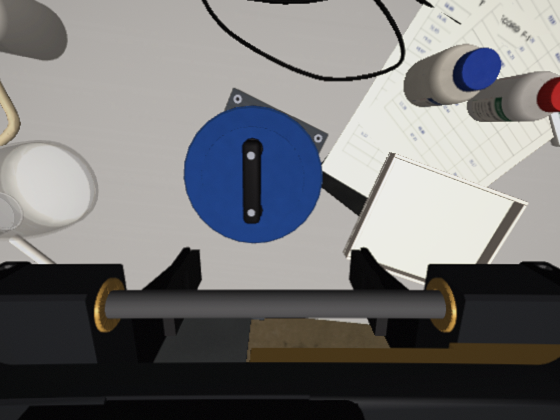

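View pics/c.png

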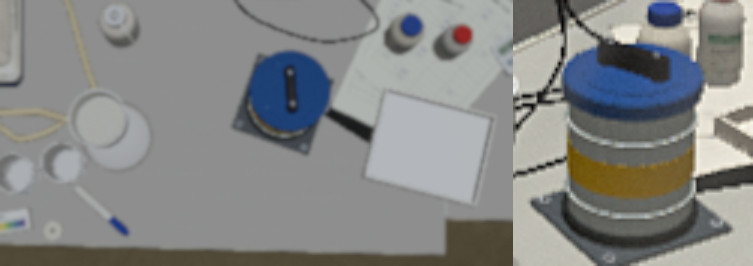

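The wrist view shows the lid disc centred near (253,174) and the bar from (252,140) to (252,224), nearly along the image columns, so the tool's yaw is nearly right. The crop confirms the tray outline and that nothing stands on the bench in front of the can.

```bash
python3 - <<'E'
from h import *
w=cv2.imread('pics/w1.png');a=np.load('w1.npy');pose=(a[:3],a[3:])
H,S,V=cv2.split(cv2.cvtColor(w,cv2.COLOR_BGR2HSV))
c=big((H>100)&(H<130)&(S>150)&(V>50),(150,80,350,260));hull=cv2.convexHull(c)
P=plane('wrist',hull.reshape(-1,2),.1695,pose)[:,:2].astype(np.float32)
print('lid',cv2.minEnclosingCircle(P),cv2.fitEllipse(P)[:2])
f=np.zeros(V.shape,np.uint8);cv2.drawContours(f,[hull],-1,1,-1);f=cv2.erode(f,np.ones((9,9)))
m=((S<120)|(V<50))&(f>0);g=big(m)
print(cv2.boundingRect(g),cv2.contourArea(g))
G=plane('wrist',g.reshape(-1,2),.1935,pose)[:,:2].astype(np.float32)
print('bar',cv2.minAreaRect(G))
screws=plane('wrist',[[251.5,156],[251,213]],.1935,pose);print(screws,np.degrees(np.arctan2(*(screws[0]-screws[1])[[1,0]])),screws.mean(0))
M=R.from_quat(pose[1]).as_matrix();print('yaw x',np.degrees(np.arctan2(M[1,0],M[0,0])))
l=np.array(cv2.minEnclosingCircle(P)[0]+(0.17,));print('delta tool/3cm',M.T@(l-pose[0])/.03)
E
```

```text
lid ((0.6267946362495422, -0.11667075008153915), 0.06693971902132034) ((0.6267266273498535, -0.11633896827697754), (0.13262470066547394, 0.13292604684829712))
(243, 138, 20, 85) 1379.5
bar ((0.6280920505523682, -0.11719897389411926), (0.07608141750097275, 0.017417745664715767), 5.74166202545166)
[[ 0.65071291 -0.11446379  0.1935    ]
 [ 0.59887237 -0.11868375  0.1935    ]] 4.653766578304585 [ 0.62479264 -0.11657377  0.1935    ]
yaw x 6.374203187025419
delta tool/3cm [ 0.88128893 -0.66954089  4.37852254]
```

```bash
python3 -m crank '[[[0.88,-0.67,0.5],0.1],[[0,0,1],0],[[0,0,1],0],[[0,0,0.9],0],[[0,0,0.5],0],[[0,0,0.4],0],[[0,0,0],0],[[0,0,0],0]]'
python3 -m crank '[[[0,0,0],0],[[0,0,0],0],[[0,0,0],0],[[0,0,0],0],[[0,0,0],0],[[0,0,0],0]]' 0 40
```

```text
time: 4.15
ee_pos: [0.6271, -0.117, 0.1725]
eef_rot: [0.999, 0.048, 0.001, 0.0]
ft_force: [0.2, -0.6, 0.1]
width: 0.0871
grip_force: 0.0
time: 4.9
ee_pos: [0.6267, -0.117, 0.1715]
eef_rot: [0.999, 0.048, 0.0, 0.0]
ft_force: [-0.9, -0.1, -0.2]
width: 0.0352
grip_force: 0.0
```

```bash
python3 -m crank '[[[0,0,0],0],[[0,0,0],0],[[0,0,0],0],[[0,0,0],0],[[0,0,0],0]]' 
python3 -m crank '[[[0,0,-0.07],0],[[0,0,-0.07],0],[[0,0,0],0]]'
```

```text
time: 5.52
ee_pos: [0.6267, -0.1168, 0.1716]
eef_rot: [0.999, 0.048, 0.0, -0.0]
ft_force: [-0.3, 1.2, -1.0]
width: 0.0152
grip_force: 40.0
time: 5.9
ee_pos: [0.6263, -0.1169, 0.1747]
eef_rot: [0.999, 0.048, -0.001, -0.0]
ft_force: [1.4, 1.7, -12.3]
width: 0.0155
grip_force: 40.0
```

```bash
python3 -c "
from h import *;print(sensors.read_state()['joint_positions'])"
python3 -m crank '[[[0,0,0.1],0],[[0,0,0],0.6],[[0,0,0],0.6],[[0,0,0],0],[[0,0,-0.1],0],[[0,0,0],0],[[0,0,0],0]]'
python3 -c "
from h import *;print(sensors.read_state()['joint_positions'])"
```

```text
[ 0.45986958  0.42710042 -0.4601073   1.46905749  0.19219177  1.29180938
 -1.49320893]
time: 6.78
ee_pos: [0.6268, -0.1169, 0.176]
eef_rot: [0.999, -0.036, 0.0, -0.0]
ft_force: [-1.0, 2.7, -2.2]
width: 0.0155
grip_force: 40.0
[ 0.44022186  0.42156003 -0.43345984  1.46899923  0.1797079   1.29012837
 -1.65210162]
```

```bash
python3 -m crank '[[[0,0,-0.06],0],[[0,0,-0.06],0],[[0,0,0],0]]'
```

```text
time: 7.15
ee_pos: [0.627, -0.1177, 0.1798]
eef_rot: [0.999, -0.036, 0.0, 0.0]
ft_force: [-0.2, 1.4, -2.7]
width: 0.0156
grip_force: 40.0
```

```bash
python3 -m crank '[[[0,0,-0.15],0],[[0,0,-0.3],0],[[0,0,-0.5],0],[[0,0,-0.6],0],[[0,0,-0.35],0],[[0,0,0],0],[[0,0,0],0]]'
python3 -m crank '[[[-0.4,0.03,0],0],[[-0.8,0.06,0],0],[[-0.9,0.065,0],0],[[-0.9,0.065,0],0],[[-0.9,0.065,0],0],[[-0.9,0.065,0],0],[[-0.8,0.06,0],0],[[-0.5,0.035,0],0],[[-0.2,0.015,0],0],[[0,0,0],0],[[0,0,0],0]]'
```

```text
time: 8.02
ee_pos: [0.6265, -0.117, 0.2358]
eef_rot: [0.999, -0.036, -0.0, 0.0]
ft_force: [-1.1, 0.3, -3.6]
width: 0.0156
grip_force: 40.0
time: 9.4
ee_pos: [0.4377, -0.117, 0.2363]
eef_rot: [0.999, -0.036, 0.0, -0.0]
ft_force: [-1.0, -0.1, -2.9]
width: 0.0159
grip_force: 40.0
```

```bash
python3 -m crank '[[[0,0,0.5],0],[[0,0,1],0],[[0,0,1],0],[[0,0,1],0],[[0,0,1],0],[[0,0,0.9],0],[[0,0,0.7],0],[[0,0,0.4],0],[[0,0,0.17],0],[[0,0,0],0],[[0,0,0],0]]'
python3 -m crank '[[[0,0,0.1],0],[[0,0,0.1],0],[[0,0,0.08],0],[[0,0,0.02],0],[[0,0,0],0]]'
```

```text
time: 10.78
ee_pos: [0.4377, -0.1172, 0.0369]
eef_rot: [0.999, -0.036, 0.001, 0.0]
ft_force: [0.8, 0.6, -2.4]
width: 0.0157
grip_force: 40.0
time: 11.4
ee_pos: [0.4372, -0.1171, 0.0275]
eef_rot: [0.999, -0.036, -0.0, 0.0]
ft_force: [-3.9, 0.7, 5.1]
width: 0.016
grip_force: 40.0
```

```bash
python3 -m crank '[[[0,0,0],0],[[0,0,0],0],[[0,0,0],0],[[0,0,0],0],[[0,0,-0.2],0],[[0,0,-0.5],0],[[0,0,-1],0],[[0,0,-1],0],[[0,0,-1],0],[[0,0,-1],0],[[0,0,-1],0],[[0,0,-1],0]]' 0.53
python3 -m crank '[[[0,0,-1],0],[[0,0,-1],0],[[0.5,0,-0.4],0],[[1,-0.08,0],0],[[1,-0.08,0],0],[[1,-0.08,0],0],[[0.9,-0.08,0],0],[[0.8,-0.08,0],0],[[0.4,-0.06,0],0],[[0,0,0],0],[[0,0,0],0]]'
python3 - <<'E'
from h import *
s=sensors.read_state();w=vision.camera('wrist');t=vision.camera('top')
cv2.imwrite('pics/w2.png',w[:,:,::-1]);cv2.imwrite('pics/t2.png',t[:,:,::-1]);np.save('w2.npy',np.r_[s['ee_pos'],s['eef_rot']])
b=np.ascontiguousarray(t[:,:,::-1]);H,S,V=cv2.split(cv2.cvtColor(b,cv2.COLOR_BGR2HSV))
print(s['joint_positions'])
E
```

```text
time: 12.9
ee_pos: [0.4371, -0.1169, 0.2304]
eef_rot: [0.999, -0.036, 0.001, 0.0]
ft_force: [0.8, -1.2, -0.7]
width: 0.0462
grip_force: 0.0
time: 14.28
ee_pos: [0.6052, -0.1156, 0.3008]
eef_rot: [0.999, -0.036, 0.0, 0.0]
ft_force: [0.2, 0.1, 0.3]
width: 0.0464
grip_force: 0.0
[ 0.47381634  0.32222653 -0.47106466  1.33872154  0.14481385  1.51400194
 -1.62765186]
```

View pics/w2.png

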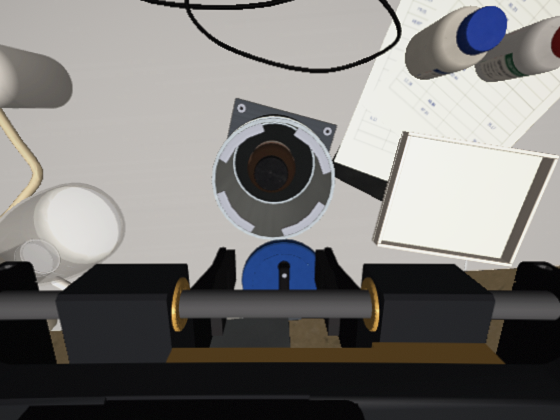

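The wrist view shows the open can with its rim centred near (275,177) and the dark cap near (271,173) in a brown shoulder. The tray is now wholly in view, centred near (467,197), and the lid stands on the bench at (283,275).

```bash
python3 - <<'E'
from h import *
w=cv2.imread('pics/w2.png');k=w[110:245,205:345].astype(float)
k=np.clip((k/255)**0.45*255,0,255).astype(np.uint8);cv2.imwrite('pics/k2.png',cv2.resize(k,None,fx=4,fy=4,interpolation=cv2.INTER_CUBIC))
a=np.load('w2.npy');pose=(a[:3],a[3:])
H,S,V=cv2.split(cv2.cvtColor(w,cv2.COLOR_BGR2HSV))
c=big((V>205)&(S<30),(368,128,562,266));print(cv2.boundingRect(c),cv2.contourArea(c))
T=plane('wrist',c.reshape(-1,2),.013,pose)[:,:2].astype(np.float32);print('tray floor',cv2.minAreaRect(T))
E
```

```text
(368, 128, 191, 138) 19441.0
tray floor ((0.5493866205215454, -0.38086360692977905), (0.2739226818084717, 0.2116669863462448), 85.485595703125)
```

View pics/k2.png

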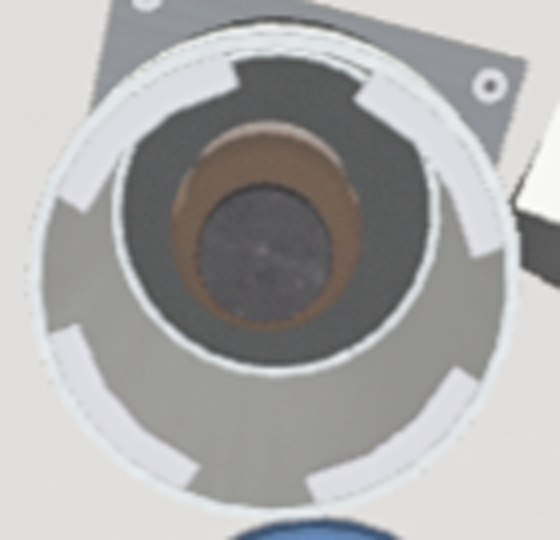

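The brightened crop shows the cap disc centred at crop (263,253), full-image (270.8,173.3), and the rim ring centred near (273.3,176.4). The fingers' sides have open room.

```bash
python3 - <<'E'
from h import *
a=np.load('w2.npy');pose=(a[:3],a[3:]);M=R.from_quat(pose[1]).as_matrix()
cap=plane('wrist',[[270.75,173.25],[270.75-17.3,173.25],[270.75+17.3,173.25]],.138,pose);print('cap',cap,'dia',np.linalg.norm(cap[1]-cap[2]))
rim=plane('wrist',[[273.5,176.4],[211.8,177],[335,177]],.158,pose);print('rim',rim,np.linalg.norm(rim[1]-rim[2]))
t=plane('wrist',[[404,130],[553,153],[516,264],[374,243]],.034,pose);print('tray',t,t.mean(0),np.linalg.norm(t-np.roll(t,1,0),axis=1))
print('to cap',M.T@(cap[0]-pose[0])/.03)
E
```

```text
cap [[ 0.63180897 -0.11394125  0.138     ]
 [ 0.63311354 -0.09550381  0.138     ]
 [ 0.63049782 -0.13237965  0.138     ]] dia 0.036968498473516846
rim [[ 0.63173081 -0.11697404  0.158     ]
 [ 0.63548214 -0.05504032  0.158     ]
 [ 0.62670979 -0.17861662  0.158     ]] 0.12388727415959827
tray [[ 0.6600733  -0.29474284  0.034     ]
 [ 0.61404302 -0.49591043  0.034     ]
 [ 0.44901211 -0.47312632  0.034     ]
 [ 0.49814363 -0.25866485  0.034     ]] [ 0.55531801 -0.38061111  0.034     ] [0.16590008 0.20636663 0.16659627 0.22001735]
to cap [ 0.879684   -0.11995432  5.42646513]
```

```bash
python3 -m crank '[[[0.5,-0.06,0],0],[[0.32,-0.04,0.5],0],[[0,0,1],0],[[0,0,1],0],[[0,0,1],0],[[0,0,0.7],0],[[0,0,0.3],0],[[0,0,0],0],[[0,0,0],0]]'
python3 -m crank '[[[0,0,0.3],0],[[0,0,0.4],0],[[0,0,0.4],0],[[0,0,0.25],0],[[0,0,0.13],0],[[0,0,0],0],[[0,0,0],0]]'
```

```text
time: 15.5
ee_pos: [0.631, -0.1142, 0.1662]
eef_rot: [0.999, -0.036, 0.001, 0.0]
ft_force: [0.1, -0.2, 0.4]
width: 0.0462
grip_force: 0.0
time: 16.38
ee_pos: [0.6308, -0.1143, 0.1212]
eef_rot: [0.999, -0.036, 0.0, 0.0]
ft_force: [1.4, -0.3, 0.1]
width: 0.0465
grip_force: 0.0
```

```bash
python3 -m crank '[[[0,0,0],0],[[0,0,0],0],[[0,0,0],0],[[0,0,0],0],[[0,0,0],0],[[0,0,0],0]]' 0 40
python3 -m crank '[[[0,0,-0.2],0],[[0,0,-0.4],0],[[0,0,-0.4],0],[[0,0,0],0]]'
```

```text
time: 17.12
ee_pos: [0.6308, -0.114, 0.1211]
eef_rot: [0.999, -0.036, 0.0, -0.0]
ft_force: [0.6, 1.9, 3.1]
width: 0.0352
grip_force: 40.0
time: 17.62
ee_pos: [0.6313, -0.1144, 0.1524]
eef_rot: [0.999, -0.036, 0.001, 0.0]
ft_force: [0.0, -0.3, -3.8]
width: 0.0353
grip_force: 40.0
```

```bash
python3 -m crank '[[[0,0,-0.4],0],[[0,0,-0.7],0],[[0,0,-0.9],0],[[0,0,-0.9],0],[[0,0,-0.9],0],[[0,0,-0.7],0],[[0,0,-0.4],0],[[0,0,-0.1],0],[[0,0,0],0],[[0,0,0],0]]'
python3 -m crank '[[[-0.05,0.25,0],0],[[-0.1,0.5,0],0],[[-0.2,0.9,0],0],[[-0.2,1,0],0],[[-0.2,1,0],0],[[-0.2,1,0],0],[[-0.2,1,0],0],[[-0.2,1,0],0],[[-0.2,0.9,0],0],[[-0.2,0.8,0],0],[[-0.2,0.5,0],0],[[-0.14,0.21,0],0]]'
python3 -m crank '[[[0,0,0],0],[[0,0,0],0]]'
python3 - <<'E'
from h import *
s=sensors.read_state();w=vision.camera('wrist')
t=vision.camera('scene')
cv2.imwrite('pics/w3.png',np.hstack([w[:,:,::-1][:,:420],t[100:300,200:400,::-1].repeat(2,0).repeat(2,1)[:400] if 0 else cv2.resize(t[120:290,230:410,::-1],(380,420))]));print(s['joint_positions'])
E
```

```text
time: 18.88
ee_pos: [0.6302, -0.1143, 0.2999]
eef_rot: [0.999, -0.036, -0.001, -0.0]
ft_force: [-0.3, 0.2, -3.5]
width: 0.0351
grip_force: 40.0
time: 20.38
ee_pos: [0.5474, -0.382, 0.3007]
eef_rot: [0.999, -0.037, -0.0, 0.0]
ft_force: [0.4, -0.0, -3.3]
width: 0.0352
grip_force: 40.0
time: 20.62
ee_pos: [0.5489, -0.3797, 0.301]
eef_rot: [0.999, -0.035, 0.0, -0.0]
ft_force: [0.3, 0.7, -3.3]
width: 0.035
grip_force: 40.0
[ 0.77479808  0.4279484  -0.3521142   1.18699872  0.14310721  1.54996455
 -1.19231819]
```

View pics/w3.png

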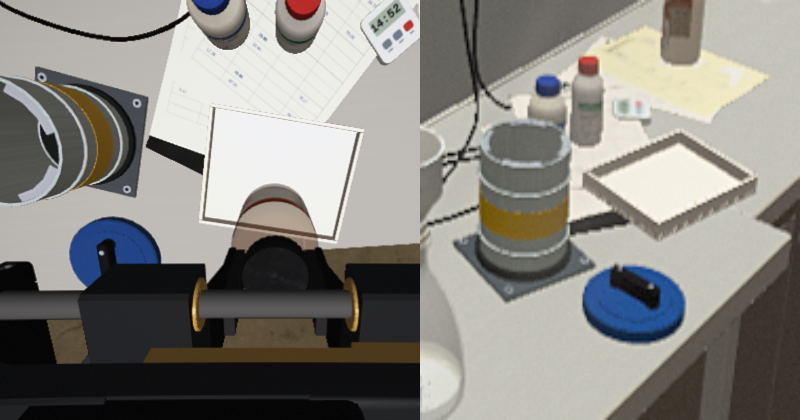

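The picture shows the bottle held upright in front of the tray centre with perspective, the tray spanning (200-362, 105-241), the lid upright on the bench at (115,252), and the can empty.

```bash
python3 -m crank '[[[0.2,0.03,0.4],0],[[0,0,0.8],0],[[0,0,1],0],[[0,0,1],0],[[0,0,1],0],[[0,0,0.8],0],[[0,0,0.5],0],[[0,0,0.3],0],[[0,0,0.17],0],[[0,0,0],0],[[0,0,0],0]]'
python3 -m crank '[[[0,0,0.06],0],[[0,0,0.06],0],[[0,0,0.05],0],[[0,0,0.03],0],[[0,0,0],0],[[0,0,0],0]]'
```

```text
time: 22.1
ee_pos: [0.5547, -0.3823, 0.1226]
eef_rot: [0.999, -0.036, 0.001, 0.0]
ft_force: [0.7, -0.4, -3.0]
width: 0.0349
grip_force: 40.0
time: 22.85
ee_pos: [0.5543, -0.3822, 0.1158]
eef_rot: [0.999, -0.036, 0.0, 0.0]
ft_force: [0.3, -0.8, -4.0]
width: 0.035
grip_force: 40.0
```

```bash
python3 -m crank '[[[0,0,0.03],0],[[0,0,0.03],0],[[0,0,0.02],0],[[0,0,0],0],[[0,0,0],0]]'
```

```text
time: 23.48
ee_pos: [0.5547, -0.3822, 0.1141]
eef_rot: [0.999, -0.036, 0.0, 0.0]
ft_force: [-1.6, 1.6, 5.5]
width: 0.0353
grip_force: 40.0
```

Contact made gently, at the expected height. Release, rise, then check.

```bash
python3 -m crank '[[[0,0,0],0],[[0,0,0],0],[[0,0,0],0],[[0,0,0],0],[[0,0,-0.2],0],[[0,0,-0.4],0],[[0,0,-0.7],0],[[0,0,-1],0],[[0,0,-1],0],[[0,0,-1],0],[[0,0,-1],0],[[-0.5,0,-0.5],0]]' 0.65
python3 -m crank '[[[-1,0,0],0],[[-1,0,0],0],[[-1,0,0],0],[[0,0,0],0],[[0,0,0],0]]'
python3 - <<'E'
from h import *
w=vision.camera('wrist');t=vision.camera('scene')
cv2.imwrite('pics/w4.png',np.hstack([w[:,:,::-1][:,:420],cv2.resize(t[120:290,230:410,::-1],(380,420))]))
E
```

```text
time: 24.98
ee_pos: [0.5399, -0.3807, 0.2897]
eef_rot: [0.999, -0.036, 0.001, 0.0]
ft_force: [1.3, -0.1, 0.3]
width: 0.0569
grip_force: 0.0
time: 25.6
ee_pos: [0.4495, -0.3744, 0.2875]
eef_rot: [0.999, -0.036, 0.0, 0.0]
ft_force: [-0.1, 0.1, 0.8]
width: 0.0566
grip_force: 0.0
```

View pics/w4.png

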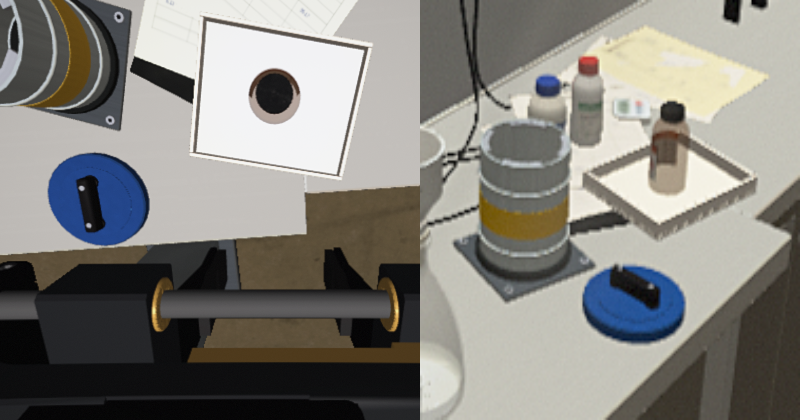

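The bottle stands upright at about (274,97), near the tray's centre. The lid lies flat and right way up at (98,198), and the gripper is clear.

```bash
python3 -c "
from bench import r;print(r.close_job())"
```

```text
the job is handed in; nothing more can be done
None
```

The job is handed in: the lid came free after one small turn and lies right way up on the bare bench, and the bottle stands upright near the centre of the spill tray; the close call returned no verdict.

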